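# Put the optics away in the latched drawer

## Robot

A 6-joint arm with a two-finger parallel gripper is mounted at the origin on a cart in front of the work surface, level with it; the furniture and walls round the work are solid. World frame = base frame: x ahead of the robot, y to its left, z up, the work surface at z = 0. Lengths are in m, angles in rad, forces in N, time in s.
With the tool pointing down it reaches from about 0.3 to 0.875 m from the base axis. Payload 6.4 kg.
Tool frame: the origin (TCP) lies between the finger pads; the fingertips stand 25 mm ahead of it and the grasp point (between the pads) lies 6 mm ahead of it; z points along the fingers, y is the line along which they close (so a half turn about z gives the same grasp; the last joint's range is limited). The gripper opens to 85 mm and grips with 20 to 120 N. Pads are 22 mm wide; open, the fingers measure 114 mm over their backs; the gripper's body (76 mm by 85 mm) begins 54 mm behind the grasp point. The pads swing forward as they close: fully open they stand 13 mm farther back than shut.
Start: joints at [1.054, 0.181, 1.607, -0, 1.354, -0.206], TCP at [0.176, 0.547, 0.256] pointing down, gripper open.
Joint ranges: [-2.99, 2.99], [-0.89, 2.07], [0.3, 2.58], [-1.14, 4.28], [0, 2.63], [-3.12, 3.12]. Speed limits (rad/s): [2.57, 2.57, 3.01, 3.14, 3.14, 3.14].

## Interface

Orientations are given as a unit quaternion [w, x, y, z].
In Python, from bench import ctrl gives the robot as it stands.
- The arm moves only by the tool servo_tool, never from a script. Its argument "series" is text: rows parted by semicolons, each of 7 numbers parted by spaces: the gripper command: -1 is fully open, 1 is shut, values between are in proportion, then the shift along the tool's x, y, z in m, then the turn, a rotation vector about the tool's x, y, z in degrees. A call has 1 to 12 rows; each row is the pose to reach, as a shift and turn from the pose commanded when the call began, along the tool's axes at that moment; what a row does not reach only later rows make up. A row lasts 1/12 s, in which the tool goes at most 41.7 mm and 7.16 degrees, less where a joint would pass 70% of its speed; a pose out of reach is approached as far as the arm can. A call with a gripper value outside its range is refused whole. The fingers move at their own pace and stop on an object; the grip force is fixed at half the most. Time passes only in rows, so rows that repeat a pose let the fingers close. It gives the time, the measured TCP pose, the force, the opening and the grip force at its end, in the units of the state.
- ctrl.get_obs(): the state, without advancing time (a new reading comes with each control period).
- ctrl.camera(name): name is "side" or "top" or "wrist"; returns a dict with "img" (480x640x3 uint8, red, green, blue), "z_map" (480x640 float32, m along the optical axis (not along the pixel's ray), 0 where there is no reading), "fovy" (degrees; the focal length in pixels is half the picture's height over the tangent of half this angle, whatever the lens; pixels are square), "cx", "cy" (the principal point, pixels), "k1" (the pictures are not rectified: a ray, as slopes to the right and down, at radius r is drawn at 1 + k1 r^2 times it, then the intrinsics apply), "extrinsics" (4x4, takes a point from camera to world coordinates); the wrist camera has in their place "T_tool_cam" (4x4, takes a point from camera to tool coordinates, whose origin is the TCP and whose axes are the flange's). Camera axes: x right, y down, z forward; pixel columns grow to the right and rows downward; lengths in m; the calibration is good to about 2 mm. A picture is of the moment at which its call begins: read the wrist's pose just before it.
- ctrl.hand_in(): hands the job in; it is judged then, once.
The state is a dict: "time_s": time; "q": joint angles; "dq": joint speeds; "joint_efforts": joint torques, N m; "eef_pos": TCP position; "eef_rot": TCP orientation; "wrist_force": force on the tool from outside, world axes, zero at the start; "torque": the same for the moment, N m; "opening": opening from 0.0 (shut) to 1.0 (fully open); "grasp_force": force on a finger pad.
Only numpy, scipy, OpenCV 4.12 (cv2) and the standard library are available. Lean on these libraries where they do the work, as an engineer would, in place of code of your own. Each camera call takes 0.05 s, during which the arm holds its last target. There are 200 camera calls.

## Task

Put the spare optics away in the blue-fronted bench drawer: turn the red wing knob to swing the latch clear, pull the drawer well open, and put every eyepiece and loupe lying about on the table into the green compartment on the latch's side and every black dust cap into the grey one. Then slide the drawer fully home and turn the knob back so that the latch hooks over the drawer front's steel ear again. Do not disturb the marker or the round chuck block.

Things in the scene. Friction and masses are not known exactly. Their poses are not given: they have to be found in the camera images.
- cabinet: Low grey drawer unit fixed to the table, 200 deep x 270 wide x 90 high (mm), one drawer with a blue front. Origin at the centre of its underside; +x points from the front to the back (away from the robot within 0.17 rad), +y to its left, where a dark post at the front corner carries the latch. Front plane of the unit at x = -100; whatever of the open drawer is behind it is covered by the top.
- drawer (a joint): Drawer slide, m: 0 shut, 0.14 fully open (end stop), opens along the cabinet's -x. About 1.5 N of friction; stays where it is left. The blue front is 12 mm thick, 262 wide, from 6 to 88 mm above the table; shut, its outer face lies at the cabinet's x = -112 mm. A steel ear on its left end (to y = 171, z = 58 to 82 mm) is what the latch hooks; locked, it gives only 4 mm.
- drawer_handle (a point): Middle of the drawer's steel bar handle: a 10 mm round bar along the cabinet's y, 100 mm long, 66 mm above the table, its axis 42 mm in front of the drawer's outer face (free gap 37 mm), on two pins 45 mm either side of the middle; moves with the drawer.
- left_bay (a point): Centre of the floor of the drawer's left compartment (cabinet's +y, latch side), lined green. Inside 185 along x by 110 along y (mm), floor 18 mm above the table, walls 42 mm high and 5 thick, front wall (the drawer front) 70 high. Axes as the cabinet's; moves with the drawer. With the drawer fully open x = -92 to +47 is uncovered, the rest is under the unit's top (90 mm above the table).
- right_bay (a point): The same for the right compartment (cabinet's -y), lined in grey: for the dust caps. A 5 mm divider separates the two.
- latch (a joint): Latch angle, rad: 0 locked (arm towards the cabinet's -x, its toe hanging in front of the ear on the drawer front), 1.57 free (arm swung out to the cabinet's +y); end stops at both. Grows clockwise seen from above; about 0.05 N m of friction; stays where it is left. The drawer passes from about 0.7 rad. The steel arm is 16 mm wide, 62 to 92 mm above the table, reaching 51 mm from the axis.
- latch_knob (a point): On the latch's vertical axis, at the height to grip (124 mm above the table): the red wing of the knob, 12 mm thick, 46 mm long, from 104 to 137 mm above the table. The wing lies along the cabinet's x when the latch reads 0 and along its y at 1.57; this point's own x axis runs along the wing.
- eyepiece_1: Spare microscope eyepiece: black upright cylinder with a white band, 35 dia x 47 high (mm); stands on the bare table at the start (a 4 mm thick brown mat lies farther back), may be absent; origin at the centre of its underside, z up its axis.
- eyepiece_2: Another spare eyepiece, the same as eyepiece_1; stands on the bare table at the start (a 4 mm thick brown mat lies farther back), may be absent; origin at the centre of its underside, z up its axis.
- loupe: Loupe: black upright cylinder with a thin white ring and a lens on top, 38 dia x 32 high (mm); stands on the bare table at the start (a 4 mm thick brown mat lies farther back), may be absent; origin at the centre of its underside, z up its axis.
- cap_1: Flat black dust cap, 36 dia x 12 high (mm); stands on the bare table at the start (a 4 mm thick brown mat lies farther back), may be absent; origin at the centre of its underside, z up its axis.
- cap_2: Dust cap, as cap_1; stands on the bare table at the start (a 4 mm thick brown mat lies farther back), may be absent; origin at the centre of its underside, z up its axis.
- marker: Black and white marker pen lying on the table, 132 x 15 x 15 mm, to be left alone; origin at its centre, at its underside.
- chuck_block: Round dark chuck block, 68 dia x 44 mm, to be left alone; origin at the centre of its underside.
Things that resemble listed ones, but are neither listed nor needed, are in the scene too. Leave any orange or yellow look-alike of the eyepiece_2 alone.

How it is judged:
By the outcome, as a careful person would: the job done as asked, in the order asked, and still so for the second after the job is handed in, with the robot touching nothing.
Of eyepiece_1, eyepiece_2, loupe, cap_1, cap_2 only 3 to 5 are there at a start; the rules pass over those that are not, and their reading is None.
At some moment in a run one of eyepiece_1, eyepiece_2, loupe, cap_1, cap_2 may be knocked a few centimetres aside while the robot is not near it.
Once in a run the grip may slacken for a moment while it holds something.
It also fails if it takes over 210 s, if anything falls off the work surface, if the arm or the gripper's body presses on something with over 40 N, if the wrist force passes 120 N, or if a joint passes its speed limit or range.

## Working session

There is one attempt and no reset: what is moved stays moved. The work goes in short steps, Python scripts to look and compute and a tool call to move; the robot and the scene stay as the last step left them, time stands still between calls to the robot, and variables do not carry over. Pictures are saved under pics/ and viewed, at most 14 in all, crops included, and the job is handed in when it is done.

Besides the shell and the picture viewer there is one more tool, called after ">>>" as name(argument=value, ...) on one line, values as JSON. servo_tool: Moves the arm, as the interface text tells. Its arguments: {"type":"object","properties":{"series":{"type":"string"}},"required":["series"]}

```bash
mkdir -p pics; ls; cat > h.py <<'E'
import numpy as np, cv2
from bench import ctrl
from scipy.spatial.transform import Rotation as R
def rot(q): return R.from_quat([q[1],q[2],q[3],q[0]])
def snap(name,fn=None):
    o=ctrl.get_obs(); c=ctrl.camera(name)
    if name=='wrist':
        T=np.eye(4); T[:3,:3]=rot(o['eef_rot']).as_matrix(); T[:3,3]=o['eef_pos']
        c['E']=T@np.array(c['T_tool_cam'])
    else: c['E']=np.array(c['extrinsics'])
    if fn: cv2.imwrite('pics/'+fn,c['img'][:,:,::-1])
    return c
def cloud(c):
    H,W=c['z_map'].shape; f=H/2/np.tan(np.radians(c['fovy'])/2)
    K=np.array([[f,0,c['cx']],[0,f,c['cy']],[0,0,1.]])
    u,v=np.meshgrid(np.arange(W),np.arange(H))
    p=np.stack([u,v],-1).reshape(-1,1,2).astype(np.float64)
    d=cv2.undistortPoints(p,K,np.array([c['k1'],0,0,0.])).reshape(H,W,2)
    z=c['z_map'][...,None]
    P=np.concatenate([d*z,z],-1)
    Wd=P@c['E'][:3,:3].T+c['E'][:3,3]
    Wd[c['z_map']<=0]=np.nan
    return Wd
def tool():
    o=ctrl.get_obs(); return np.array(o['eef_pos']),rot(o['eef_rot']),o
def shift(target,yaw=None):
    """tool-frame shift to world target; yaw: wanted world angle of tool y axis"""
    p,r,o=tool(); print('shift mm',np.round(r.inv().apply(np.array(target)-p)*1000,1), 'pos',np.round(p,4),'t',round(o['time_s'],2),'open',round(o['opening'],3))
    y=r.apply([0,1,0]); a=np.degrees(np.arctan2(y[1],y[0])); print('tool y yaw deg',round(a,2),'tool z',np.round(r.apply([0,0,1]),3))
    if yaw is not None:
        d=(a-yaw+90)%180-90; print('turn about tool z (tool down):',round(d,2))
E
python3 - <<'E'
from h import *
for n in ['top','side','wrist']:
    c=snap(n,n+'0.png'); np.save(n+'0.npy',cloud(c)); print(n,c['fovy'],c['k1'],np.round(c['E'],3).tolist())
print(ctrl.get_obs())
E
```

```text
pics
top 45.525357212775134 0.06482517548797831 [[-0.017, -0.994, 0.11, 0.418], [-1.0, 0.017, -0.005, 0.105], [0.004, -0.11, -0.994, 1.278], [0.0, 0.0, 0.0, 1.0]]
side 42.1148513893998 -0.066934926000183 [[-0.887, -0.277, 0.369, 0.06], [-0.461, 0.502, -0.732, 1.082], [0.017, -0.82, -0.573, 0.855], [0.0, 0.0, 0.0, 1.0]]
wrist 71.10899074205031 -0.0483702867943441 [[0.306, 0.913, 0.269, 0.108], [0.952, -0.293, -0.087, 0.571], [-0.001, 0.283, -0.959, 0.373], [0.0, 0.0, 0.0, 1.0]]
{'time_s': 0.15, 'q': array([ 1.05368014e+00,  1.81395028e-01,  1.60775843e+00, -2.70631586e-06,
        1.35379113e+00, -2.06262847e-01]), 'dq': array([ 0.00022593, -0.00129919, -0.00376617, -0.00156112,  0.00070457,
        0.00080356]), 'joint_efforts': array([ 1.66283385e-04, -4.45256531e+01, -3.51696002e+01, -3.73343419e-04,
        5.78273830e-03, -5.27694624e-05]), 'eef_pos': array([0.175648  , 0.54711653, 0.25558684]), 'eef_rot': array([-2.37957043e-04,  1.54801314e-01,  9.87945391e-01, -6.32695763e-04]), 'wrist_force': array([-0.28393669,  0.48690252,  0.2523044 ]), 'torque': array([ 0.03138484, -0.03137733,  0.00677646]), 'grasp_force': 0.0, 'opening': 1.000939012800037}
```

View pics/top0.png

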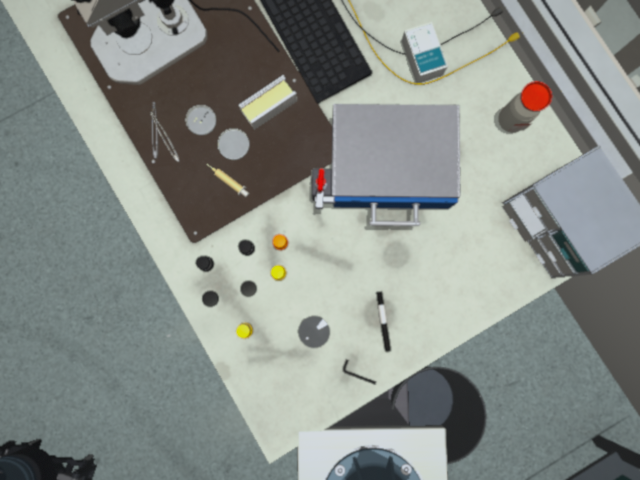

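View pics/side0.png

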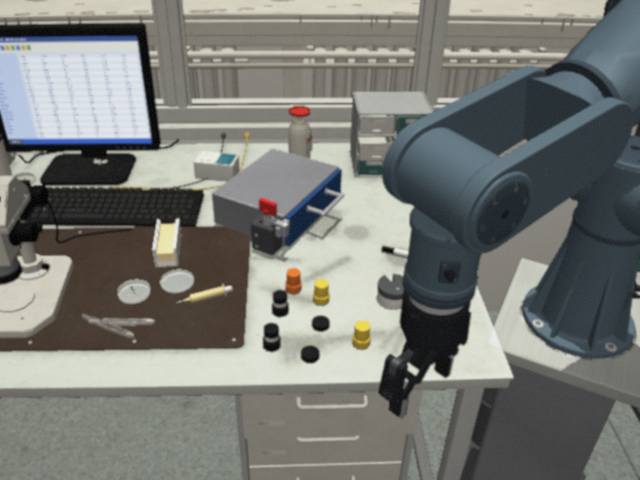

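Top view: four black round things at (247,247), (205,263), (248,288) and (210,298). In the side view two of them are tall eyepieces and two are flat caps. There is one orange and two yellow look-alikes, and the latch knob is at (321,180). I'll measure them now.

```bash
python3 - <<'E'
from h import *
img=cv2.imread('pics/top0.png'); W=np.load('top0.npy')
hsv=cv2.cvtColor(img,cv2.COLOR_BGR2HSV)
for (u,v) in [(247,247),(205,263),(248,288),(210,298),(280,242),(278,272),(245,331),(314,331)]:
    s=W[v-20:v+20,u-20:u+20].reshape(-1,3); s=s[np.isfinite(s[:,0])]
    z0=np.median(s[:,2]); top=np.percentile(W[v-3:v+4,u-3:u+4,2],80)
    k=(s[:,2]>top-0.006)&(np.linalg.norm(s[:,:2]-W[v,u,:2],axis=1)<0.045)
    q=s[k]; (c,r)=cv2.minEnclosingCircle(q[:,:2].astype(np.float32))
    print((u,v),'top',round(float(top),4),'tab',round(float(z0),4),'mean',q[:,:2].mean(0).round(4),'circ',np.round(c,4),round(r,4),k.sum())
# marker
m=W[290:352,372:395].reshape(-1,3); m=m[(m[:,2]>0.008)&(m[:,2]<.03)]; print('marker',m.min(0).round(3),m.max(0).round(3))
# cabinet top
t=(abs(W[...,2]-0.09)<0.006); t[:95]=0;t[215:]=0;t[:,:325]=0;t[:,470:]=0
pts=W[t]; pts=pts[np.isfinite(pts[:,0])]
rc=cv2.minAreaRect(pts[:,:2].astype(np.float32)); print('cab',rc, cv2.boxPoints(rc).round(4).tolist(),np.median(pts[:,2]))
# red knob
red=((hsv[...,0]<8)|(hsv[...,0]>172))&(hsv[...,1]>150)&(hsv[...,2]>90); red[:,:300]=0; red[:,345:]=0; red[:150]=0;red[220:]=0
p=W[red]; k=p[:,2]>0.125; q=p[k]; print('knob',q.mean(0),len(q),cv2.minAreaRect(q[:,:2].astype(np.float32)))
# handle
hb=W[200:235,362:425].reshape(-1,3); hb=hb[(hb[:,2]>0.055)&(hb[:,2]<0.08)]; print('handle',cv2.minAreaRect(hb[:,:2].astype(np.float32)),hb.mean(0))
# other dark tall things near on side cloud
S=np.load('side0.npy')
b=(S[...,2]>.02)&(S[...,2]<.06)&(S[...,0]>.2)&(S[...,0]<.6)&(S[...,1]>-.2)&(S[...,1]<.5)
n,l,st,ce=cv2.connectedComponentsWithStats(b.astype(np.uint8))
for i in range(1,n):
    if st[i,4]>20: q=S[l==i]; print(ce[i].round(),st[i,4],q.mean(0).round(3),q.max(0).round(3))
E
```

```text
(247, 247) top 0.0481 tab 0.0006 mean [0.5458 0.2664] circ [0.5458 0.2667] 0.0154 146
(205, 263) top 0.0484 tab 0.0007 mean [0.5122 0.3566] circ [0.5126 0.3566] 0.0151 141
(248, 288) top 0.0144 tab 0.0006 mean [0.456  0.2638] circ [0.4545 0.2758] 0.0292 206
(210, 298) top 0.0146 tab 0.0005 mean [0.4356 0.3464] circ [0.4355 0.3469] 0.0181 202
(280, 242) top 0.0502 tab 0.0005 mean [0.5566 0.1921] circ [0.5565 0.1921] 0.0148 127
(278, 272) top 0.0487 tab 0.0006 mean [0.4889 0.1967] circ [0.4888 0.1967] 0.0149 145
(245, 331) top 0.0486 tab 0.0005 mean [0.3641 0.2702] circ [0.3641 0.2707] 0.0156 159
(314, 331) top 0.0415 tab 0.0218 mean [0.3585 0.1212] circ [0.3595 0.1199] 0.0348 728
marker [ 0.314 -0.048  0.008] [ 0.444 -0.019  0.022]
cab ((0.735670804977417, -0.054080069065093994), (0.284598708152771, 0.21359992027282715), 88.41485595703125) [[0.625, -0.19339999556541443], [0.8385000228881836, -0.19930000603199005], [0.8464000225067139, 0.0851999968290329], [0.6327999830245972, 0.09109999984502792]] 0.08989437859489757
knob [0.66893839 0.10000788 0.13597332] 115 ((0.6700586080551147, 0.1002969816327095), (0.011607230640947819, 0.04371234402060509), 82.79679107666016)
handle ((0.6065682172775269, -0.05461028218269348), (0.1345462054014206, 0.04848608374595642), 88.40360260009766) [ 0.6043873  -0.0574775   0.06955648]
[293. 277.] 235 [0.55  0.2   0.038] [0.568 0.212 0.052]
[391. 287.] 593 [0.358 0.132 0.037] [0.39  0.159 0.046]
[321. 288.] 244 [0.483 0.204 0.039] [0.5   0.216 0.05 ]
[279. 299.] 269 [0.539 0.274 0.038] [0.557 0.285 0.051]
[361. 330.] 297 [0.359 0.278 0.039] [0.377 0.291 0.051]
[271. 333.] 298 [0.506 0.365 0.039] [0.524 0.377 0.051]
```

```bash
python3 - <<'E'
import cv2
a=cv2.imread('pics/top0.png')[140:360,180:440]; cv2.imwrite('pics/topc.png',cv2.resize(a,None,fx=2.7,fy=2.7,interpolation=cv2.INTER_CUBIC))
E
```

```text
(no output)
```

View pics/topc.png

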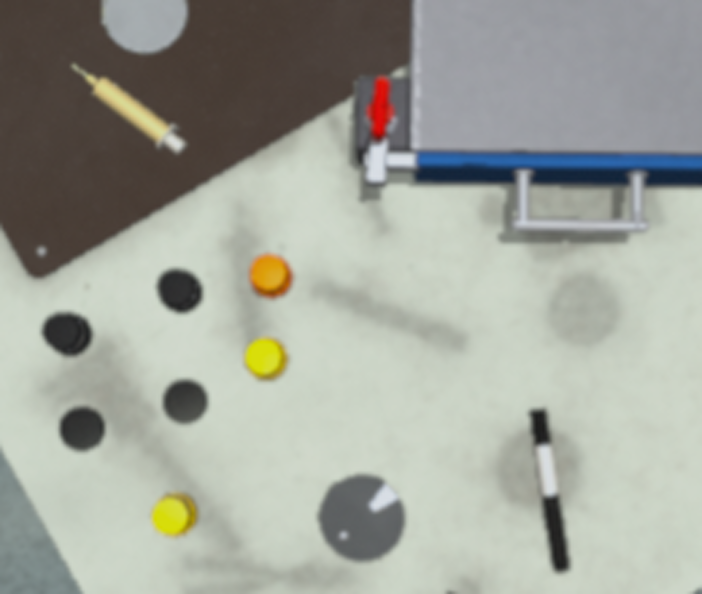

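Present are two eyepieces, two caps and no loupe. The cabinet yaw is about -1.6° and the knob is at about (0.669, 0.100). Next I go above the knob.

```bash
python3 - <<'E'
from h import *
shift([0.62,0.10,0.26],88.4)
E
```

```text
shift mm [-559.8 -289.8   -4.2] pos [0.1756 0.5471 0.2556] t 0.15 open 1.001
tool y yaw deg 72.19 tool z [-0.001 -0.001 -1.   ]
turn about tool z (tool down): -16.21
```

>>> servo_tool(series="-1 -30 0 0 0 0 0")

```text
time_s: 0.23
eef_pos: [0.2103, 0.5361, 0.2558]
eef_rot: [-0.002, 0.152, 0.988, -0.0]
wrist_force: [0.1, 0.7, 0.2]
opening: 1.0
grasp_force: 0.0
```

>>> servo_tool(series="-1 -0.02 -0.01 0 0 0 0;-1 -0.05 -0.025 0 0 0 -2;-1 -0.08 -0.04 0 0 0 -4;-1 -0.115 -0.058 0 0 0 -6;-1 -0.15 -0.077 0 0 0 -8;-1 -0.185 -0.096 0 0 0 -10;-1 -0.22 -0.114 0 0 0 -12;-1 -0.255 -0.132 0 0 0 -14;-1 -0.29 -0.15 0 0 0 -16.2;-1 -0.325 -0.168 0 0 0 -16.2;-1 -0.36 -0.186 0 0 0 -16.2;-1 -0.38 -0.197 0 0 0 -16.2")

```text
time_s: 1.23
eef_pos: [0.5194, 0.2278, 0.2561]
eef_rot: [0.0, 0.015, 1.0, -0.0]
wrist_force: [0.1, 0.8, 0.5]
opening: 1.0
grasp_force: 0.0
```

My first one-row call gave the shift as -30 m. The one-row cap limited it to about 40 mm, so it did no harm. From here I write every shift in metres.

>>> servo_tool(series="-1 -0.02 -0.025 0 0 0 0;-1 -0.04 -0.055 0 0 0 0;-1 -0.06 -0.085 0 0 0 0;-1 -0.075 -0.11 0 0 0 0;-1 -0.08 -0.122 0 0 0 0;-1 -0.08 -0.122 0 0 0 0;-1 -0.08 -0.122 0 0 0 0")

```text
time_s: 1.82
eef_pos: [0.5932, 0.1066, 0.2558]
eef_rot: [-0.001, 0.015, 1.0, 0.0]
wrist_force: [-0.5, -0.5, 1.1]
opening: 0.996
grasp_force: 0.0
```

```bash
cat > knob.py <<'E'
from h import *
import sys
def edges(W):
    pass
c=snap('wrist',sys.argv[1]); W=cloud(c); np.save('w.npy',W)
hsv=cv2.cvtColor(c['img'],cv2.COLOR_RGB2HSV)
red=((hsv[...,0]<8)|(hsv[...,0]>172))&(hsv[...,1]>150)&(hsv[...,2]>60)
p=W[red]; p=p[np.isfinite(p[:,0])]; q=p[(p[:,2]>0.131)&(p[:,2]<.145)]
print('knob',q.mean(0).round(4),len(q),cv2.minAreaRect(q[:,:2].astype(np.float32)))
shift(list(q[:,:2].mean(0))+[0.2],88.4)
E
python3 knob.py w1.png
```

```text
knob [0.6688 0.1017 0.1354] 688 ((0.6706165075302124, 0.10156290233135223), (0.01190559845417738, 0.044534869492053986), 84.61071014404297)
shift mm [-76.1  -3.7  55.8] pos [0.5929 0.1075 0.2559] t 1.87 open 0.998
tool y yaw deg 88.39 tool z [-0.001  0.001 -1.   ]
turn about tool z (tool down): -0.01
```

View pics/w1.png

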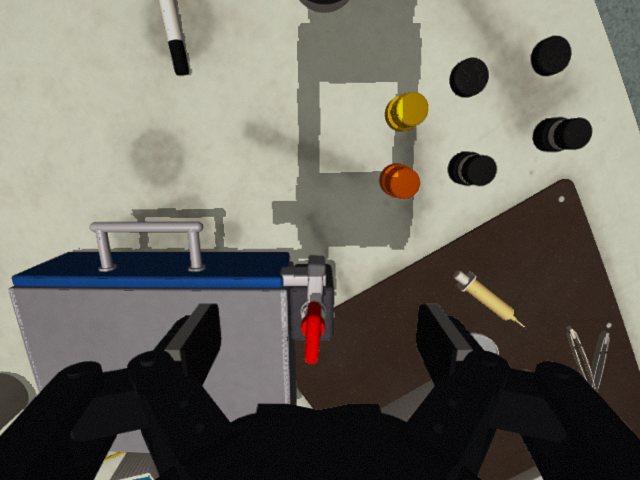

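The wrist view shows the knob at (313,330), the steel arm and toe at (316,270), the handle bar at rows 225-230 (columns 93-200), and the cabinet parallel to the gripper. I refine the cabinet pose from the depth map.

```bash
python3 - <<'E'
from h import *
W=np.load('w.npy')
def line(p):
    vx,vy,x,y=cv2.fitLine(p.astype(np.float32),cv2.DIST_HUBER,0,.01,.01).ravel(); return np.degrees(np.arctan2(vy,vx)),x,y
h=W[215:245,85:210].reshape(-1,3); h=h[(h[:,2]>.064)&(h[:,2]<.076)]
b=h[h[:,0]<np.percentile(h[:,0],50)]
l=line(b[:,:2]); print('bar',l,b.min(0),b.max(0),(b[:,1].min()+b[:,1].max())/2)
T=np.load('top0.npy')
h=T[205:235,362:430].reshape(-1,3); h=h[(h[:,2]>.055)&(h[:,2]<.08)&(h[:,0]<0.592)]; print('top bar',line(h[:,:2]),h.min(0),h.max(0),len(h))
# left edge of top / front edge of grey top
m=(abs(W[...,2]-.09)<.004)
fr=[];le=[]
for u in range(40,280,6):
    col=W[240:300,u]; k=(abs(col[:,2]-.088)<.006)
    if k.any(): fr.append(col[k][:,:2][np.argmin(col[k][:,0])])
for v in range(300,330,3):
    row=W[v,200:300]; k=abs(row[:,2]-.09)<.004
    if k.any(): le.append(row[k][:,:2][np.argmax(row[k][:,1])])
fr=np.array(fr);le=np.array(le)
print('front',line(fr),fr.min(0),fr.max(0)); print('left',line(le),le.min(0),le.max(0))
t=[]
for v in range(110,195,3):
    row=T[v,320:480]; k=abs(row[:,2]-.09)<.004; y=row[k][:,1]; x=row[k][:,0]; t.append([x.mean(),y.max(),y.min()])
t=np.array(t); print('top L',np.polyfit(t[:,0]-.74,t[:,1],1),'R',np.polyfit(t[:,0]-.74,t[:,2],1))
E
```

```text
bar (np.float32(88.92253), np.float32(0.5848374), np.float32(-0.058541466)) [ 0.58104986 -0.10830395  0.06534686] [ 0.58768269 -0.0011719   0.0723412 ] -0.05473792401739914
top bar (np.float32(88.23312), np.float32(0.5863668), np.float32(-0.057435766)) [ 0.58106404 -0.11077292  0.06306513] [ 0.59196418 -0.00245078  0.07762254] 237
front (np.float32(88.18698), np.float32(0.6300099), np.float32(-0.037588675)) [ 0.62638552 -0.15836063] [0.63312327 0.06693079]
left (np.float32(-0.90685076), np.float32(0.6704664), np.float32(0.07738197)) [0.65635804 0.07700622] [0.68487253 0.07773103]
top L [-0.07180738  0.07455321] R [-0.02501644 -0.19454641]
```

>>> servo_tool(series="-1 -0.02 -0.001 0.02 0 0 0;-1 -0.045 -0.003 0.04 0 0 0;-1 -0.065 -0.004 0.055 0 0 0;-1 -0.0765 -0.0045 0.07 0 0 0;-1 -0.0765 -0.0045 0.09 0 0 0;-1 -0.0765 -0.0045 0.11 0 0 0;-1 -0.0765 -0.0045 0.122 0 0 0;-1 -0.0765 -0.0045 0.126 0 0 0;-1 -0.0765 -0.0045 0.126 0 0 0;-1 -0.0765 -0.0045 0.126 0 0 0")

```text
time_s: 2.7
eef_pos: [0.6702, 0.1009, 0.1313]
eef_rot: [0.001, 0.014, 1.0, 0.0]
wrist_force: [0.4, 0.3, 0.2]
opening: 1.0
grasp_force: 0.0
```

```bash
python3 - <<'E'
from h import *
shift([.6695,.101,.130],88.4)
snap('wrist','w2.png')
E
```

```text
shift mm [0.7 0.1 1.3] pos [0.6702 0.1009 0.1313] t 2.7 open 1.0
tool y yaw deg 88.44 tool z [ 0.001  0.    -1.   ]
turn about tool z (tool down): 0.04
```

View pics/w2.png

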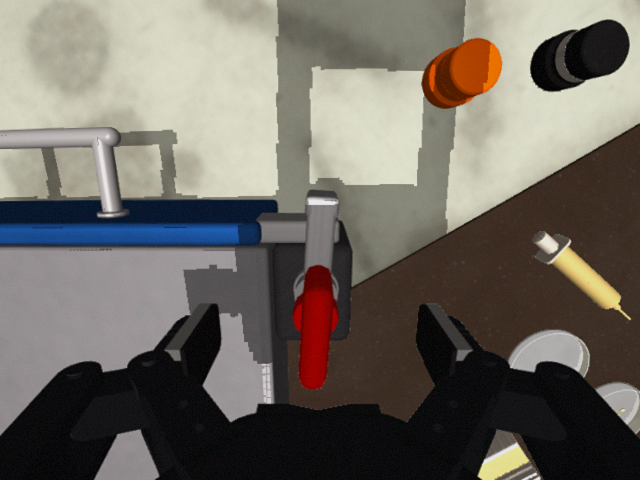

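The red wing at (315,325) sits centred between the pads. I close on it.

>>> servo_tool(series="-0.5 0 0 0 0 0 0;0 0 0 0 0 0 0;0.4 0 0 0 0 0 0;0.8 0 0 0 0 0 0;1 0 0 0 0 0 0;1 0 0 0 0 0 0;1 0 0 0 0 0 0;1 0 0 0 0 0 0")

```text
time_s: 3.42
eef_pos: [0.6701, 0.0996, 0.1306]
eef_rot: [0.0, 0.014, 1.0, -0.0]
wrist_force: [-0.1, -2.5, 1.1]
opening: 0.131
grasp_force: 59.9
```

>>> servo_tool(series="1 0 0 0 0 0 4;1 0 0 0 0 0 9;1 0 0 0 0 0 15;1 0 0 0 0 0 21;1 0 0 0 0 0 27;1 0 0 0 0 0 33;1 0 0 0 0 0 39;1 0 0 0 0 0 45;1 0 0 0 0 0 51;1 0 0 0 0 0 57;1 0 0 0 0 0 61;1 0 0 0 0 0 61")

```text
time_s: 4.42
eef_pos: [0.6702, 0.0998, 0.1305]
eef_rot: [0.0, 0.521, 0.854, -0.0]
wrist_force: [0.8, -1.9, 2.0]
opening: 0.134
grasp_force: 60.0
```

>>> servo_tool(series="1 0 0 0 0 0 5;1 0 0 0 0 0 11;1 0 0 0 0 0 17;1 0 0 0 0 0 23;1 0 0 0 0 0 27;1 0 0 0 0 0 27;0 0 0 0 0 0 27;-1 0 0 0 0 0 27;-1 0 0 0 0 0 27;-1 0 0 0 0 0 27;-1 0 0 0 0 0 27;-1 0 0 0 0 0 27")

```text
time_s: 5.42
eef_pos: [0.6699, 0.1003, 0.1302]
eef_rot: [-0.0, 0.704, 0.71, 0.0]
wrist_force: [0.2, -0.9, -0.5]
opening: 0.959
grasp_force: 0.0
```

>>> servo_tool(series="-1 0 0 -0.02 0 0 0;-1 0 0 -0.045 0 0 0;-1 0 0 -0.06 0 0 0;-0.4 -0.03 -0.016 -0.065 0 0 0;-0.2 -0.06 -0.033 -0.065 0 0 0;-0.2 -0.09 -0.05 -0.065 0 0 0;-0.2 -0.12 -0.066 -0.065 0 0 0;-0.2 -0.145 -0.08 -0.065 0 0 0;-0.2 -0.155 -0.085 -0.065 0 0 0;-0.2 -0.155 -0.085 -0.065 0 0 0;-0.2 -0.155 -0.085 -0.065 0 0 0")

```text
time_s: 6.33
eef_pos: [0.5863, -0.0555, 0.1956]
eef_rot: [0.0, 0.705, 0.709, 0.0]
wrist_force: [0.5, 0.0, 0.5]
opening: 0.598
grasp_force: 0.0
```

```bash
python3 - <<'E'
from h import *
c=snap('wrist','w3.png'); W=cloud(c)
k=(W[...,2]>.066)&(W[...,2]<.076)&(abs(W[...,0]-.585)<.012)&(W[...,1]<0)&(W[...,1]>-.115)
b=W[k]; print(len(b),b.mean(0) if len(b) else '')
if len(b): print(cv2.fitLine(b[:,:2].astype(np.float32),cv2.DIST_HUBER,0,.01,.01).ravel(), b.min(0),b.max(0))
shift([.585,-.0555,.072],-1.6)
E
```

```text
1893 [ 0.58850105 -0.05233318  0.0698937 ]
[ 0.02243708  0.99974823  0.58850104 -0.05233318] [ 0.58209468 -0.11045419  0.06603073] [ 0.59674194 -0.00084799  0.073183  ]
shift mm [ -0.7  -1.7 123.5] pos [ 0.5866 -0.0548  0.1955] t 6.38 open 0.604
tool y yaw deg 0.39 tool z [ 0.001  0.    -1.   ]
turn about tool z (tool down): 1.99
```

View pics/w3.png

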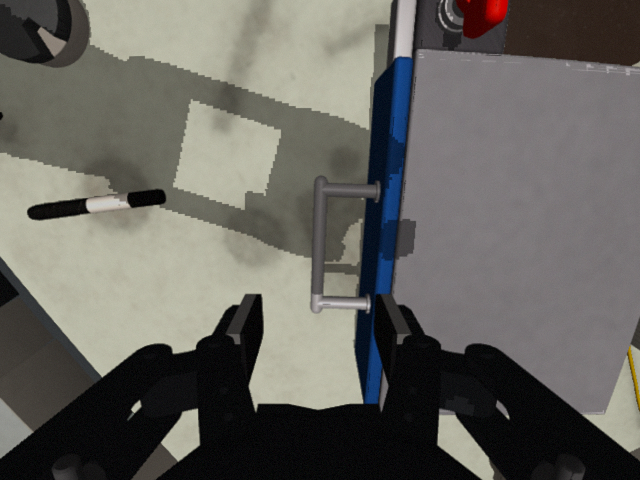

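Now the toe is clear of the ear at (403,30), and the bar at (318,245) lies between the fingers. I narrow the fingers, lower and grip.

>>> servo_tool(series="0.2 0 0 0 0 0 2;0.2 0 -0.001 0.02 0 0 2;0.2 0 -0.001 0.045 0 0 2;0.2 0 -0.001 0.07 0 0 2;0.2 0 -0.001 0.095 0 0 2;0.2 0 -0.001 0.115 0 0 2;0.2 0 -0.001 0.123 0 0 2;0.2 0 -0.001 0.123 0 0 2;0.6 0 -0.001 0.123 0 0 2;1 0 -0.001 0.123 0 0 2;1 0 -0.001 0.123 0 0 2;1 0 -0.001 0.123 0 0 2")

```text
time_s: 7.38
eef_pos: [0.5864, -0.0553, 0.074]
eef_rot: [0.001, 0.717, 0.697, 0.001]
wrist_force: [2.0, 2.5, 2.4]
opening: 0.101
grasp_force: 44.8
```

>>> servo_tool(series="1 0 0 0 0 0 0;1 0 -0.006 0 0 0 0;1 0 -0.016 0 0 0 0;1 0 -0.03 0 0 0 0;1 0 -0.045 0 0 0 0;1 0 -0.06 0 0 0 0;1 0 -0.075 0 0 0 0;1 0 -0.09 0 0 0 0;1 0 -0.105 0 0 0 0;1 0 -0.119 0 0 0 0;1 0 -0.13 0 0 0 0;1 0 -0.136 0 0 0 0")

```text
time_s: 8.38
eef_pos: [0.4494, -0.0512, 0.0739]
eef_rot: [0.001, 0.717, 0.697, 0.001]
wrist_force: [2.0, 6.7, 8.1]
opening: 0.093
grasp_force: 60.0
```

>>> servo_tool(series="1 0 -0.004 0 0 0 0;1 0 -0.005 0 0 0 0;1 0 -0.005 0 0 0 0;0.4 0 -0.005 0 0 0 0;0.2 0 -0.004 0 0 0 0;0.2 0 -0.004 0 0 0 0;0.2 0 -0.004 0 0 0 0;0.2 0 -0.004 -0.03 0 0 0;0.2 0 -0.004 -0.065 0 0 0;0 0 -0.004 -0.1 0 0 0;-0.5 0 -0.004 -0.13 0 0 0;-0.5 0 -0.004 -0.15 0 0 0")

```text
time_s: 9.38
eef_pos: [0.4458, -0.0521, 0.2255]
eef_rot: [0.002, 0.717, 0.697, 0.001]
wrist_force: [0.9, -0.7, -0.1]
opening: 0.748
grasp_force: 0.0
```

```bash
cat > find.py <<'E'
from h import *
def objs(fn=None):
    c=snap('top',fn); W=cloud(c); g=c['img'].max(2)
    m=(g<80)&(W[...,2]>.006)&(W[...,2]<.07)&(W[...,1]>.16)&(W[...,1]<.5)&(W[...,0]>.3)&(W[...,0]<.65)
    n,l,st,ce=cv2.connectedComponentsWithStats(m.astype(np.uint8)); out=[]
    for i in range(1,n):
        if st[i,4]<60: continue
        q=W[l==i]; t=np.percentile(q[:,2],85); q=q[q[:,2]>t-.006]
        k,r=cv2.minEnclosingCircle(q[:,:2].astype(np.float32))
        out.append((round(float(t),4),q[:,:2].mean(0).round(4).tolist(),np.round(k,4).tolist(),round(r,4),len(q),ce[i].round().tolist()))
    return out,W
if __name__=='__main__':
    import sys
    o,W=objs(sys.argv[1])
    for x in o: print(x)
    b=W[(W[...,2]>.062)&(W[...,2]<.078)&(W[...,0]>.42)&(W[...,0]<.46)&(W[...,1]>-.12)&(W[...,1]<.02)]
    print('bar',len(b),b.mean(0).round(4),b.min(0).round(4),b.max(0).round(4)); shift([0,0,.2])
E
python3 find.py top1.png
```

```text
(0.0489, [0.5445, 0.2648], [0.5449, 0.2646], 0.0138, 115, [246.0, 247.0])
(0.0484, [0.5111, 0.355], [0.5114, 0.3548], 0.0141, 120, [205.0, 263.0])
(0.0148, [0.4576, 0.2637], [0.456, 0.263], 0.0147, 111, [248.0, 287.0])
(0.0151, [0.4349, 0.3461], [0.4347, 0.3462], 0.0167, 152, [210.0, 298.0])
bar 89 [ 0.4506 -0.0127  0.0692] [ 0.4447 -0.0288  0.0627] [0.4598 0.003  0.0735]
shift mm [  40.2 -449.1   24.9] pos [ 0.4476 -0.0527  0.2286] t 9.43 open 0.754
tool y yaw deg -1.61 tool z [ 0.008 -0.004 -1.   ]
```

View pics/top1.png

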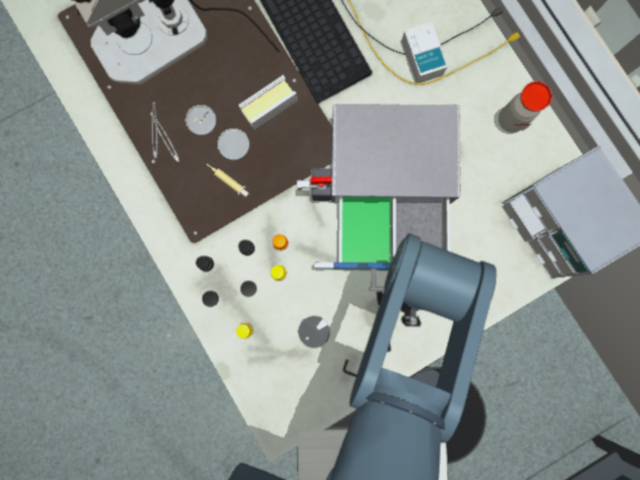

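The drawer is fully open, with the green bay at (366,230) and the grey one at (420,225), and the latch is swung out at (310,184). All four objects are where they were. Next I go over eyepiece A at (0.545, 0.266).

>>> servo_tool(series="-0.3 0.02 0.006 0 0 0 0;-0.3 0.05 0.014 0 0 0 0;-0.3 0.085 0.024 0 0 0 0;-0.3 0.12 0.034 0 0 0 0;-0.3 0.155 0.044 0 0 0 0;-0.3 0.19 0.053 0 0 0 0;-0.3 0.225 0.063 0.02 0 0 0;-0.3 0.26 0.073 0.04 0 0 0;-0.3 0.29 0.081 0.06 0 0 0;-0.3 0.31 0.087 0.07 0 0 0;-0.3 0.32 0.089 0.07 0 0 0;-0.3 0.32 0.089 0.07 0 0 0")

```text
time_s: 10.43
eef_pos: [0.5424, 0.2672, 0.1511]
eef_rot: [-0.001, 0.716, 0.698, -0.001]
wrist_force: [0.2, -1.0, -0.4]
opening: 0.652
grasp_force: 0.0
```

```bash
cat > near.py <<'E'
from find import *
import sys
# target object nearest to given xy by wrist cam: fit circle of its top (z level arg)
x,y,zt=map(float,sys.argv[1:4])
c=snap('wrist',sys.argv[4] if len(sys.argv)>4 else None); W=cloud(c); g=c['img'].max(2)
k=(W[...,2]>zt-.005)&(W[...,2]<zt+.006)&(np.hypot(W[...,0]-x,W[...,1]-y)<.04)&(g<110)
q=W[k]; print('wrist',len(q), q.mean(0).round(4), np.round(cv2.minEnclosingCircle(q[:,:2].astype(np.float32))[0],4), q.min(0).round(4),q.max(0).round(4))
for o in objs()[0]: print(o)
shift([x,y,.036],-1.6)
E
python3 near.py .545 .2655 .047 w4.png
```

```text
wrist 1374 [0.5464 0.2688 0.0467] [0.5464 0.2679] [0.532  0.2535 0.0421] [0.5608 0.2827 0.049 ]
(0.0487, [0.5115, 0.3553], [0.5118, 0.3554], 0.014, 121, [205.0, 263.0])
(0.0145, [0.4429, 0.348], [0.4407, 0.3474], 0.015, 64, [209.0, 295.0])
shift mm [  0.4   1.8 116.7] pos [0.5431 0.2653 0.1527] t 10.53 open 0.65
tool y yaw deg -1.59 tool z [ 0.    -0.001 -1.   ]
turn about tool z (tool down): 0.01
```

View pics/w4.png

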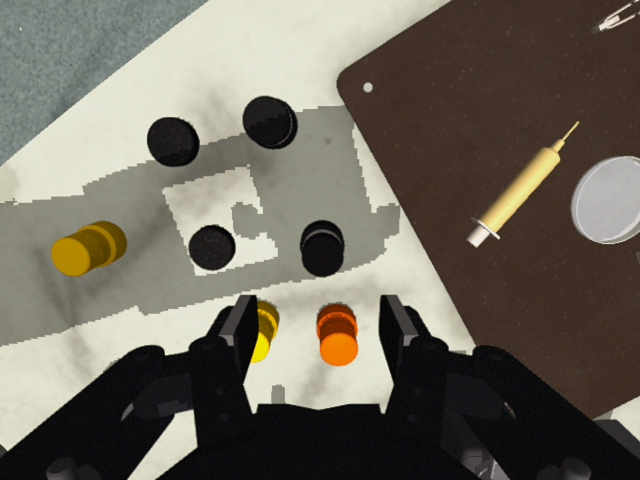

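The wrist view shows the eyepiece at (322,250), with the look-alikes behind it at (338,335) and (262,335), clear of where the fingers descend.

>>> servo_tool(series="-0.3 0.0015 0.003 0.02 0 0 0;-0.3 0.0015 0.003 0.045 0 0 0;-0.3 0.0015 0.003 0.07 0 0 0;-0.3 0.0015 0.003 0.09 0 0 0;-0.3 0.0015 0.003 0.108 0 0 0;-0.3 0.0015 0.003 0.116 0 0 0;-0.3 0.0015 0.003 0.116 0 0 0;0.2 0.0015 0.003 0.116 0 0 0;0.6 0.0015 0.003 0.116 0 0 0;1 0.0015 0.003 0.116 0 0 0;1 0.0015 0.003 0.116 0 0 0;1 0.0015 0.003 0.116 0 0 0")

```text
time_s: 11.53
eef_pos: [0.5476, 0.2674, 0.0384]
eef_rot: [0.001, 0.717, 0.697, 0.001]
wrist_force: [-0.1, -1.5, 7.6]
opening: 0.392
grasp_force: 59.7
```

>>> servo_tool(series="1 0 0 0 0 0 0;1 0 0 0 0 0 0;1 0 0 -0.01 0 0 0;1 0 0 -0.03 0 0 0;1 0 0 -0.06 0 0 0;1 0 0 -0.09 0 0 0;1 0 0 -0.11 0 0 0;1 0 0 -0.12 0 0 0;1 0 0 -0.12 0 0 0")

```text
time_s: 12.28
eef_pos: [0.5476, 0.2679, 0.1598]
eef_rot: [0.001, 0.717, 0.697, 0.002]
wrist_force: [0.1, 0.4, -0.5]
opening: 0.395
grasp_force: 59.7
```

```bash
cat > place.py <<'E'
from h import *
import sys
# place.py cabx-offset, cab y  (relative drawer centre line, bay centre x) z
C=np.array([.739,-.060]); a=np.radians(-1.6); ux=np.array([np.cos(a),np.sin(a)]); uy=np.array([-np.sin(a),np.cos(a)])
ox,oy,z=map(float,sys.argv[1:4])
t=C+ux*(-.1475+ox)+uy*oy; print('target',t.round(4)); shift([*t,z],-1.6)
E
python3 place.py -.022 .085 .15
python3 - <<'E'
import sys; sys.argv=['']
from find import *
o,W=objs()
print(o)
# bay geometry check: green floor
I=ctrl.camera('top')['img'].astype(int); g=(I[...,1]>I[...,0]+60)&(I[...,1]>I[...,2]+60)&(W[...,0]>.45)&(W[...,0]<.7)&(W[...,1]>-.1)&(W[...,1]<.12)
p=W[g]; print('green',len(p),np.median(p[:,2]),np.percentile(p,2,axis=0),np.percentile(p,98,axis=0))
E
```

```text
target [0.5719 0.0297]
shift mm [-237.4   30.9    9.5] pos [0.5476 0.2679 0.1598] t 12.28 open 0.395
tool y yaw deg -1.59 tool z [ 0.005  0.002 -1.   ]
turn about tool z (tool down): 0.01
[(0.0488, [0.5116, 0.3552], [0.5115, 0.3549], 0.014, 123, [205.0, 263.0])]
green 2857 0.01882287840466712 [ 0.51192233 -0.04978096  0.01363597] [0.6421009  0.05086794 0.02374051]
```

>>> servo_tool(series="1 -0.02 0.002 0 0 0 0;1 -0.045 0.006 0 0 0 0;1 -0.075 0.01 0 0 0 0;1 -0.105 0.014 0 0 0 0;1 -0.135 0.018 0 0 0 0;1 -0.165 0.022 0 0 0 0;1 -0.195 0.026 0 0 0 0;1 -0.22 0.029 0 0 0 0;1 -0.233 0.031 0 0 0 0;1 -0.237 0.031 0.01 0 0 0;1 -0.237 0.031 0.02 0 0 0;1 -0.237 0.031 0.03 0 0 0")

```text
time_s: 13.38
eef_pos: [0.5694, 0.0305, 0.1241]
eef_rot: [-0.001, 0.717, 0.697, -0.0]
wrist_force: [-0.2, -1.1, -1.9]
opening: 0.396
grasp_force: 59.7
```

```bash
python3 place.py -.022 .085 .057
```

```text
target [0.5719 0.0297]
shift mm [-0.8  2.7 67.1] pos [0.5694 0.0305 0.1241] t 13.38 open 0.396
tool y yaw deg -1.6 tool z [-0.002  0.001 -1.   ]
turn about tool z (tool down): -0.0
```

>>> servo_tool(series="1 0 0.001 0.02 0 0 0;1 0 0.001 0.04 0 0 0;1 0 0.001 0.055 0 0 0;1 0 0.001 0.064 0 0 0;1 0 0.001 0.067 0 0 0;1 0 0.001 0.067 0 0 0;0.2 0 0.001 0.067 0 0 0;-0.1 0 0.001 0.067 0 0 0;-0.1 0 0.001 0.067 0 0 0;-0.1 0 0.001 0.067 0 0 0")

```text
time_s: 14.22
eef_pos: [0.5721, 0.0293, 0.0603]
eef_rot: [0.001, 0.717, 0.697, 0.001]
wrist_force: [-0.7, 0.3, 0.4]
opening: 0.55
grasp_force: 0.0
```

>>> servo_tool(series="-0.1 0 0 -0.015 0 0 0;-0.1 0 0 -0.04 0 0 0;-0.1 0 0 -0.07 0 0 0;-0.2 0.02 0 -0.1 0 0 0;-0.3 0.05 -0.005 -0.12 0 0 0;-0.3 0.085 -0.01 -0.12 0 0 0;-0.3 0.12 -0.018 -0.12 0 0 0;-0.3 0.155 -0.026 -0.12 0 0 0;-0.3 0.19 -0.035 -0.12 0 0 0;-0.3 0.225 -0.044 -0.12 0 0 0;-0.3 0.255 -0.052 -0.11 0 0 0;-0.3 0.285 -0.06 -0.09 0 0 0")

```text
time_s: 15.22
eef_pos: [0.521, 0.3185, 0.1526]
eef_rot: [0.001, 0.717, 0.697, 0.003]
wrist_force: [0.7, 0.2, -0.4]
opening: 0.652
grasp_force: 0.0
```

```bash
python3 near.py .5115 .3555 .047
```

```text
wrist 1531 [0.5129 0.3593 0.0469] [0.5128 0.3588] [0.4982 0.3443 0.0422] [0.5273 0.3735 0.049 ]
(0.0149, [0.455, 0.2636], [0.4548, 0.2632], 0.0161, 144, [248.0, 288.0])
(0.0157, [0.4362, 0.35], [0.4366, 0.3485], 0.0147, 102, [208.0, 297.0])
shift mm [ 36.   -5.1 110.8] pos [0.5162 0.3194 0.1468] t 15.32 open 0.649
tool y yaw deg -1.36 tool z [-0.004 -0.    -1.   ]
turn about tool z (tool down): 0.24
```

>>> servo_tool(series="-0.3 0.02 -0.002 0.01 0 0 0;-0.3 0.034 -0.004 0.025 0 0 0;-0.3 0.038 -0.0045 0.045 0 0 0;-0.3 0.038 -0.0045 0.07 0 0 0;-0.3 0.038 -0.0045 0.092 0 0 0;-0.3 0.038 -0.0045 0.106 0 0 0;-0.3 0.038 -0.0045 0.11 0 0 0;-0.3 0.038 -0.0045 0.11 0 0 0;0.3 0.038 -0.0045 0.11 0 0 0;1 0.038 -0.0045 0.11 0 0 0;1 0.038 -0.0045 0.11 0 0 0;1 0.038 -0.0045 0.11 0 0 0")

```text
time_s: 16.32
eef_pos: [0.5174, 0.3546, 0.0413]
eef_rot: [0.001, 0.717, 0.697, 0.002]
wrist_force: [0.4, -0.8, 5.4]
opening: 0.397
grasp_force: 59.6
```

>>> servo_tool(series="1 0 0 0 0 0 0;1 0 0 0 0 0 0;1 0 0 -0.01 0 0 0;1 0 0 -0.03 0 0 0;1 0 0 -0.06 0 0 0;1 0 0 -0.09 0 0 0;1 0 0 -0.11 0 0 0;1 -0.01 0 -0.12 0 0 0;1 -0.03 0 -0.12 0 0 0;1 -0.055 0 -0.12 0 0 0;1 -0.075 0 -0.12 0 0 0;1 -0.085 0 -0.12 0 0 0")

```text
time_s: 17.32
eef_pos: [0.5127, 0.2665, 0.1587]
eef_rot: [-0.0, 0.717, 0.697, -0.001]
wrist_force: [-0.1, -0.2, -0.4]
opening: 0.395
grasp_force: 59.7
```

```bash
python3 place.py -.022 .031 .15
```

```text
target [ 0.5704 -0.0243]
shift mm [-289.    66.2    8.9] pos [0.5127 0.2665 0.1587] t 17.32 open 0.395
tool y yaw deg -1.67 tool z [-0.002 -0.001 -1.   ]
turn about tool z (tool down): -0.07
```

>>> servo_tool(series="1 -0.025 0.006 0 0 0 0;1 -0.055 0.013 0 0 0 0;1 -0.085 0.02 0 0 0 0;1 -0.115 0.027 0 0 0 0;1 -0.145 0.034 0 0 0 0;1 -0.175 0.041 0 0 0 0;1 -0.205 0.048 0 0 0 0;1 -0.235 0.055 0 0 0 0;1 -0.262 0.061 0 0 0 0;1 -0.28 0.065 0.005 0 0 0;1 -0.289 0.066 0.015 0 0 0;1 -0.289 0.066 0.03 0 0 0")

```text
time_s: 18.32
eef_pos: [0.5723, -0.0237, 0.1295]
eef_rot: [0.001, 0.718, 0.696, 0.001]
wrist_force: [-0.1, -0.8, -0.6]
opening: 0.394
grasp_force: 59.7
```

```bash
python3 place.py -.022 .031 .059
```

```text
target [ 0.5704 -0.0243]
shift mm [-0.6 -2.  70.5] pos [ 0.5723 -0.0237  0.1295] t 18.32 open 0.394
tool y yaw deg -1.75 tool z [ 0.002 -0.001 -1.   ]
turn about tool z (tool down): -0.15
```

>>> servo_tool(series="1 0 -0.001 0.02 0 0 0;1 0 -0.001 0.04 0 0 0;1 0 -0.001 0.058 0 0 0;1 0 -0.001 0.067 0 0 0;1 0 -0.001 0.07 0 0 0;1 0 -0.001 0.07 0 0 0;0.2 0 -0.001 0.07 0 0 0;-0.1 0 -0.001 0.07 0 0 0;-0.1 0 -0.001 0.07 0 0 0;-0.1 0 -0.001 0.07 0 0 0")

```text
time_s: 19.15
eef_pos: [0.5703, -0.0214, 0.0593]
eef_rot: [-0.0, 0.717, 0.697, -0.0]
wrist_force: [-0.1, -0.9, -0.6]
opening: 0.549
grasp_force: 0.0
```

>>> servo_tool(series="-0.1 0 0 -0.015 0 0 0;-0.1 0 0 -0.04 0 0 0;-0.1 0 0 -0.07 0 0 0;-0.1 0.015 -0.008 -0.1 0 0 0;-0.3 0.04 -0.02 -0.12 0 0 0;-0.3 0.07 -0.035 -0.12 0 0 0;-0.3 0.1 -0.05 -0.12 0 0 0;-0.3 0.13 -0.065 -0.12 0 0 0;-0.3 0.16 -0.08 -0.12 0 0 0;-0.3 0.19 -0.095 -0.12 0 0 0;-0.3 0.22 -0.11 -0.11 0 0 0;-0.3 0.24 -0.122 -0.1 0 0 0")

```text
time_s: 20.15
eef_pos: [0.4544, 0.2241, 0.1599]
eef_rot: [0.0, 0.717, 0.697, 0.001]
wrist_force: [0.1, 0.1, 0.6]
opening: 0.649
grasp_force: 0.0
```

```bash
python3 near.py .456 .2635 .012 w5.png
```

```text
wrist 1648 [0.4561 0.2656 0.0123] [0.456  0.2651] [0.4385 0.247  0.007 ] [0.4735 0.2832 0.0145]
shift mm [ 39.5   3.5 121.6] pos [0.452  0.2241 0.1577] t 20.25 open 0.65
tool y yaw deg -1.38 tool z [-0.004 -0.    -1.   ]
turn about tool z (tool down): 0.22
```

View pics/w5.png

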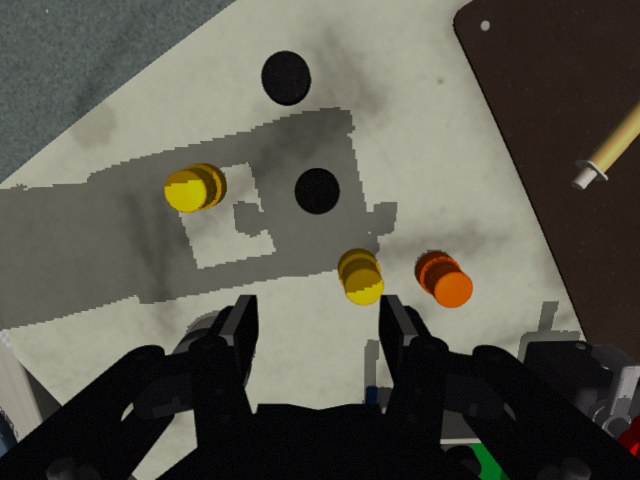

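Cap 1 is at (317,190) and clear. The grip has to be low, so I check the real fingertip depth from the depth image.

```bash
python3 - <<'E'
from h import *
c=snap('wrist'); E=c['E']; c['E']=np.array(c['T_tool_cam']); P=cloud(c)
for s in (slice(215,262),slice(375,425)):
    q=P[285:350,s].reshape(-1,3); q=q[(q[:,2]<.05)]; print(len(q),np.percentile(q,[1,50,99],axis=0).round(4).tolist())
shift([.456,.2645,.03],-1.6)
E
```

```text
2054 [[-0.0078, -0.0395, -0.0259], [0.0107, -0.0282, -0.0019], [0.0139, -0.0263, 0.0197]]
2137 [[-0.0077, 0.0286, -0.026], [0.0106, 0.0309, -0.0023], [0.0142, 0.0421, 0.0198]]
shift mm [ 41.7   1.5 128.5] pos [0.4537 0.2229 0.1586] t 20.3 open 0.65
tool y yaw deg -1.42 tool z [-0.002 -0.    -1.   ]
turn about tool z (tool down): 0.18
```

>>> servo_tool(series="-0.3 0.02 0.001 0.01 0 0 0;-0.3 0.036 0.001 0.03 0 0 0;-0.3 0.0415 0.0015 0.06 0 0 0;-0.3 0.0415 0.0015 0.09 0 0 0;-0.3 0.0415 0.0015 0.115 0 0 0;-0.3 0.0415 0.0015 0.128 0 0 0;-0.3 0.0415 0.0015 0.134 0 0 0;-0.3 0.0415 0.0015 0.134 0 0 0;-0.3 0.0415 0.0015 0.134 0 0 0")

```text
time_s: 21.05
eef_pos: [0.459, 0.2628, 0.026]
eef_rot: [0.0, 0.717, 0.697, 0.0]
wrist_force: [0.0, -1.0, -0.2]
opening: 0.65
grasp_force: 0.0
```

>>> servo_tool(series="0.1 0 0 0 0 0 0;0.5 0 0 0 0 0 0;1 0 0 0 0 0 0;1 0 0 0 0 0 0;1 0 0 0 0 0 0;1 0 0 0 0 0 0")

```text
time_s: 21.55
eef_pos: [0.4594, 0.2634, 0.0273]
eef_rot: [0.001, 0.717, 0.697, 0.001]
wrist_force: [-0.6, -1.6, 4.1]
opening: 0.393
grasp_force: 59.1
```

>>> servo_tool(series="1 0 0 -0.01 0 0 0;1 0 0 -0.035 0 0 0;1 0 0 -0.07 0 0 0;1 0 0 -0.1 0 0 0;1 0 0 -0.12 0 0 0;1 0 0 -0.125 0 0 0;1 0 0 -0.125 0 0 0")

```text
time_s: 22.13
eef_pos: [0.4593, 0.2638, 0.1531]
eef_rot: [0.001, 0.717, 0.697, 0.002]
wrist_force: [0.9, -0.0, -0.7]
opening: 0.396
grasp_force: 59.7
```

```bash
python3 place.py -.022 -.086 .15
```

```text
target [ 0.5672 -0.1412]
shift mm [-401.8  119.     3. ] pos [0.4593 0.2638 0.1531] t 22.13 open 0.396
tool y yaw deg -1.6 tool z [ 0.005  0.002 -1.   ]
turn about tool z (tool down): 0.0
```

>>> servo_tool(series="1 -0.02 0.006 0 0 0 0;1 -0.05 0.015 0 0 0 0;1 -0.085 0.025 0 0 0 0;1 -0.12 0.036 0 0 0 0;1 -0.155 0.046 0 0 0 0;1 -0.19 0.056 0 0 0 0;1 -0.225 0.067 0 0 0 0;1 -0.26 0.077 0 0 0 0;1 -0.295 0.087 0 0 0 0;1 -0.33 0.098 0 0 0 0;1 -0.36 0.107 0 0 0 0;1 -0.385 0.114 0 0 0 0")

```text
time_s: 23.13
eef_pos: [0.5604, -0.127, 0.1484]
eef_rot: [-0.001, 0.717, 0.697, -0.001]
wrist_force: [1.7, 0.9, -0.1]
opening: 0.393
grasp_force: 59.7
```

>>> servo_tool(series="1 -0.012 0.003 0 0 0 0;1 -0.017 0.005 0.01 0 0 0;1 -0.017 0.005 0.025 0 0 0;1 -0.017 0.005 0.04 0 0 0;1 -0.017 0.005 0.05 0 0 0;1 -0.017 0.005 0.05 0 0 0")

```text
time_s: 23.63
eef_pos: [0.5631, -0.1396, 0.0965]
eef_rot: [-0.003, 0.717, 0.698, -0.001]
wrist_force: [-0.7, -0.5, 0.1]
opening: 0.395
grasp_force: 59.7
```

```bash
python3 place.py -.022 -.086 .047
```

```text
target [ 0.5672 -0.1412]
shift mm [-1.6  4.5 49.4] pos [ 0.5631 -0.1396  0.0965] t 23.63 open 0.395
tool y yaw deg -1.54 tool z [-0.006  0.003 -1.   ]
turn about tool z (tool down): 0.06
```

>>> servo_tool(series="1 -0.001 0.002 0.015 0 0 0;1 -0.001 0.002 0.03 0 0 0;1 -0.001 0.002 0.042 0 0 0;1 -0.001 0.002 0.049 0 0 0;1 -0.001 0.002 0.049 0 0 0;0.2 -0.001 0.002 0.049 0 0 0;-0.1 -0.001 0.002 0.049 0 0 0;-0.1 -0.001 0.002 0.049 0 0 0;-0.1 -0.001 0.002 0.049 0 0 0")

```text
time_s: 24.38
eef_pos: [0.5682, -0.1433, 0.0522]
eef_rot: [0.001, 0.717, 0.697, 0.0]
wrist_force: [-0.2, -0.2, -0.8]
opening: 0.549
grasp_force: 0.0
```

>>> servo_tool(series="-0.1 0 0 -0.015 0 0 0;-0.1 0 0 -0.04 0 0 0;-0.1 0 0 -0.07 0 0 0;-0.1 0.01 -0.003 -0.1 0 0 0;-0.1 0.04 -0.012 -0.115 0 0 0;-0.1 0.075 -0.024 -0.115 0 0 0;-0.1 0.11 -0.036 -0.115 0 0 0;-0.1 0.145 -0.047 -0.115 0 0 0;-0.1 0.18 -0.058 -0.115 0 0 0;-0.1 0.215 -0.07 -0.115 0 0 0;-0.1 0.25 -0.081 -0.115 0 0 0;-0.1 0.285 -0.092 -0.115 0 0 0")

```text
time_s: 25.38
eef_pos: [0.4831, 0.146, 0.1671]
eef_rot: [0.0, 0.717, 0.697, 0.001]
wrist_force: [0.6, 0.9, 0.3]
opening: 0.552
grasp_force: 0.0
```

>>> servo_tool(series="-0.1 0.035 -0.011 0 0 0 0;-0.1 0.07 -0.022 0 0 0 0;-0.1 0.105 -0.034 0 0 0 0;-0.2 0.135 -0.044 0 0 0 0;-0.3 0.15 -0.05 0 0 0 0;-0.3 0.155 -0.052 0 0 0 0;-0.3 0.155 -0.052 0 0 0 0")

```text
time_s: 25.97
eef_pos: [0.4356, 0.3018, 0.1667]
eef_rot: [0.0, 0.716, 0.698, 0.0]
wrist_force: [-0.4, 0.5, -0.4]
opening: 0.651
grasp_force: 0.0
```

```bash
python3 near.py .4355 .3475 .012
```

```text
wrist 1592 [0.4356 0.3495 0.0123] [0.4355 0.3491] [0.4176 0.331  0.0077] [0.4532 0.3669 0.0154]
shift mm [ 47.3  -2.2 130.5] pos [0.4363 0.3002 0.1665] t 26.07 open 0.654
tool y yaw deg -1.61 tool z [ 0. -0. -1.]
turn about tool z (tool down): -0.01
```

>>> servo_tool(series="-0.3 0.02 -0.001 0.01 0 0 0;-0.3 0.04 -0.002 0.03 0 0 0;-0.3 0.048 -0.003 0.06 0 0 0;-0.3 0.048 -0.003 0.095 0 0 0;-0.3 0.048 -0.003 0.12 0 0 0;-0.3 0.048 -0.003 0.135 0 0 0;-0.3 0.048 -0.003 0.142 0 0 0;-0.3 0.048 -0.003 0.142 0 0 0;0.1 0.048 -0.003 0.142 0 0 0;0.5 0.048 -0.003 0.142 0 0 0;1 0.048 -0.003 0.142 0 0 0;1 0.048 -0.003 0.142 0 0 0")

```text
time_s: 27.07
eef_pos: [0.4357, 0.3493, 0.026]
eef_rot: [0.001, 0.717, 0.697, 0.002]
wrist_force: [1.1, -1.2, 5.4]
opening: 0.395
grasp_force: 60.0
```

>>> servo_tool(series="1 0 0 0 0 0 0;1 0 0 0 0 0 0;1 0 0 0 0 0 0;1 0 0 -0.01 0 0 0;1 0 0 -0.035 0 0 0;1 0 0 -0.07 0 0 0;1 0 0 -0.1 0 0 0;1 0 0 -0.12 0 0 0;1 0 0 -0.125 0 0 0;1 0 0 -0.125 0 0 0")

```text
time_s: 27.9
eef_pos: [0.4353, 0.3497, 0.1518]
eef_rot: [0.001, 0.717, 0.697, 0.002]
wrist_force: [0.3, 0.5, 0.5]
opening: 0.394
grasp_force: 59.7
```

```bash
python3 place.py -.022 -.031 .15; python3 find.py top2.png
```

```text
target [ 0.5687 -0.0863]
shift mm [-432.1  145.4    1.3] pos [0.4353 0.3497 0.1518] t 27.9 open 0.394
tool y yaw deg -1.59 tool z [ 0.004  0.002 -1.   ]
turn about tool z (tool down): 0.01
bar 251 [ 0.4521 -0.0533  0.0701] [ 0.4456 -0.1079  0.0629] [0.4599 0.0012 0.0778]
shift mm [-361.  -424.3  -50.9] pos [0.4343 0.3491 0.1498] t 27.95 open 0.395
tool y yaw deg -1.6 tool z [ 0.001  0.001 -1.   ]
```

View pics/top2.png

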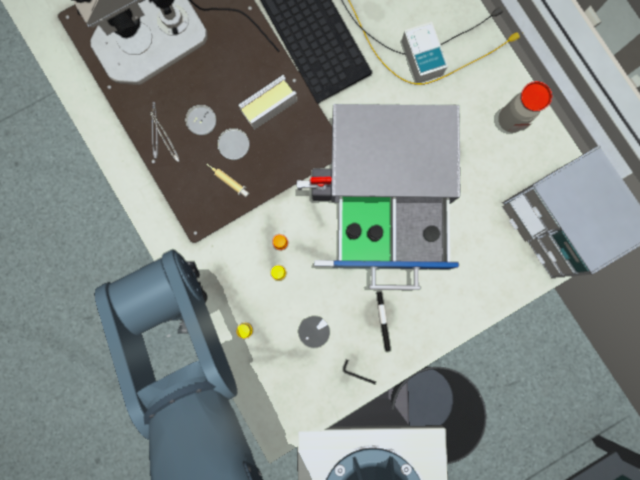

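Both eyepieces are in the green bay at (353,231) and (375,233), and cap 1 is in the grey bay at (431,233). Cap 2 is in hand, and nothing else is left lying about.

>>> servo_tool(series="1 -0.02 0.007 0 0 0 0;1 -0.05 0.017 0 0 0 0;1 -0.085 0.029 0 0 0 0;1 -0.12 0.04 0 0 0 0;1 -0.155 0.052 0 0 0 0;1 -0.19 0.064 0 0 0 0;1 -0.225 0.076 0 0 0 0;1 -0.26 0.087 0 0 0 0;1 -0.295 0.099 0 0 0 0;1 -0.33 0.111 0 0 0 0;1 -0.365 0.123 0 0 0 0;1 -0.395 0.133 0 0 0 0")

```text
time_s: 28.95
eef_pos: [0.5552, -0.0517, 0.1469]
eef_rot: [-0.002, 0.717, 0.697, -0.001]
wrist_force: [-0.1, -0.3, -0.2]
opening: 0.396
grasp_force: 59.7
```

>>> servo_tool(series="1 -0.025 0.008 0 0 0 0;1 -0.037 0.012 0.005 0 0 0;1 -0.037 0.012 0.02 0 0 0;1 -0.037 0.012 0.035 0 0 0;1 -0.037 0.012 0.048 0 0 0;1 -0.037 0.012 0.05 0 0 0;1 -0.037 0.012 0.05 0 0 0")

```text
time_s: 29.53
eef_pos: [0.5655, -0.0858, 0.0971]
eef_rot: [-0.002, 0.717, 0.697, -0.001]
wrist_force: [-0.5, -0.9, -0.4]
opening: 0.396
grasp_force: 59.7
```

```bash
python3 place.py -.022 -.031 .047
```

```text
target [ 0.5687 -0.0863]
shift mm [-0.4  3.4 50. ] pos [ 0.5655 -0.0858  0.0971] t 29.53 open 0.396
tool y yaw deg -1.57 tool z [-0.004  0.002 -1.   ]
turn about tool z (tool down): 0.03
```

>>> servo_tool(series="1 0 0.002 0.015 0 0 0;1 0 0.002 0.03 0 0 0;1 0 0.002 0.042 0 0 0;1 0 0.002 0.049 0 0 0;1 0 0.002 0.049 0 0 0;0.2 0 0.002 0.049 0 0 0;-0.1 0 0.002 0.049 0 0 0;-0.1 0 0.002 0.049 0 0 0;-0.1 0 0.002 0.049 0 0 0")

```text
time_s: 30.28
eef_pos: [0.5697, -0.0873, 0.0512]
eef_rot: [0.001, 0.717, 0.697, 0.0]
wrist_force: [-0.2, -0.1, 0.3]
opening: 0.55
grasp_force: 0.0
```

>>> servo_tool(series="-0.1 0 0 -0.015 0 0 0;-0.1 0 0 -0.04 0 0 0;-0.1 0 0 -0.07 0 0 0;-0.1 0.003 -0.01 -0.09 0 0 0;0 0.011 -0.04 -0.1 0 0 0;0.2 0.019 -0.075 -0.1 0 0 0;0.2 0.027 -0.105 -0.1 0 0 0;0.2 0.032 -0.122 -0.1 0 0 0;0.2 0.032 -0.124 -0.1 0 0 0;0.2 0.032 -0.124 -0.1 0 0 0")

```text
time_s: 31.12
eef_pos: [0.4461, -0.0516, 0.151]
eef_rot: [0.001, 0.717, 0.697, 0.0]
wrist_force: [0.2, -0.1, -0.3]
opening: 0.398
grasp_force: 0.0
```

```bash
python3 - <<'E'
from h import *
c=snap('wrist','w6.png'); W=cloud(c)
k=(W[...,2]>.066)&(W[...,2]<.076)&(W[...,0]>.42)&(W[...,0]<.455)&(W[...,1]<0)&(W[...,1]>-.115)
b=W[k]; print(len(b),np.median(b,axis=0),b.min(0),b.max(0))
shift([.4455,-.0516,.072],-1.6)
E
```

```text
1945 [ 0.4510151  -0.0510094   0.07028321] [ 0.44586153 -0.10593426  0.06621861] [ 4.54996813e-01 -4.01733052e-05  7.28795491e-02]
shift mm [ 0.5 -1.8 79.2] pos [ 0.4471 -0.052   0.1512] t 31.17 open 0.399
tool y yaw deg -1.62 tool z [ 0.003 -0.001 -1.   ]
turn about tool z (tool down): -0.02
```

View pics/w6.png

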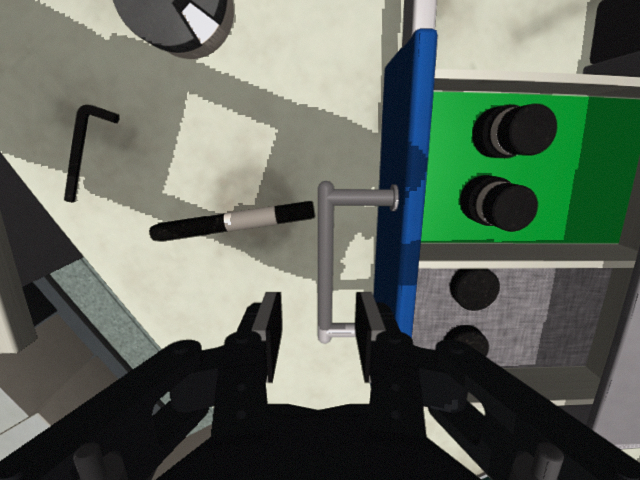

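All four items stand in their bays: eyepieces at (515,130) and (500,205), caps at (474,289) and (465,345). The bar is at column 325. I grip the bar and push the drawer home.

>>> servo_tool(series="0.2 0 0.002 0.02 0 0 0;0.2 0 0.003 0.045 0 0 0;0.2 0 0.003 0.068 0 0 0;0.2 0 0.003 0.078 0 0 0;0.2 0 0.003 0.079 0 0 0;0.2 0 0.003 0.079 0 0 0;0.6 0 0.003 0.079 0 0 0;1 0 0.003 0.079 0 0 0;1 0 0.003 0.079 0 0 0;1 0 0.003 0.079 0 0 0;1 0 0.003 0.079 0 0 0")

```text
time_s: 32.08
eef_pos: [0.4504, -0.0521, 0.0727]
eef_rot: [0.001, 0.717, 0.697, 0.001]
wrist_force: [0.5, 0.0, 5.7]
opening: 0.093
grasp_force: 58.8
```

>>> servo_tool(series="1 0 0.004 0 0 0 0;1 0 0.012 0 0 0 0;1 0 0.022 0 0 0 0;1 0 0.034 0 0 0 0;1 0 0.046 0 0 0 0;1 0 0.058 0 0 0 0;1 0 0.07 0 0 0 0;1 0 0.082 0 0 0 0;1 0 0.094 0 0 0 0;1 0 0.106 0 0 0 0;1 0 0.117 0 0 0 0;1 0 0.126 0 0 0 0")

```text
time_s: 33.08
eef_pos: [0.5764, -0.0559, 0.0727]
eef_rot: [0.001, 0.717, 0.697, 0.0]
wrist_force: [-2.1, -1.6, 7.7]
opening: 0.094
grasp_force: 59.0
```

>>> servo_tool(series="1 0 0.005 0 0 0 0;1 0 0.009 0 0 0 0;1 0 0.012 0 0 0 0;1 0 0.014 0 0 0 0;1 0 0.014 0 0 0 0")

```text
time_s: 33.5
eef_pos: [0.5868, -0.0562, 0.0726]
eef_rot: [-0.002, 0.717, 0.697, -0.003]
wrist_force: [-15.8, -2.2, 19.4]
opening: 0.089
grasp_force: 60.9
```

>>> servo_tool(series="0.6 0 -0.002 0 0 0 0;0.2 0 -0.002 0 0 0 0;0.2 0 -0.002 0 0 0 0;0.2 0 -0.002 0 0 0 0;0.2 0 -0.002 -0.025 0 0 0;0.2 0 -0.002 -0.06 0 0 0;0 0 -0.002 -0.095 0 0 0;-0.5 0 -0.002 -0.12 0 0 0;-1 0.03 0.014 -0.13 0 0 0;-1 0.06 0.03 -0.13 0 0 0;-1 0.08 0.04 -0.13 0 0 0;-1 0.08 0.04 -0.13 0 0 0")

```text
time_s: 34.5
eef_pos: [0.6328, 0.027, 0.2017]
eef_rot: [0.0, 0.716, 0.698, 0.001]
wrist_force: [-0.2, 0.7, -0.3]
opening: 1.002
grasp_force: 0.0
```

```bash
sed -i 's/\[0.2\],88.4/[0.13],-1.6/' knob.py; python3 knob.py w7.png; python3 - <<'E'
from h import *
T=cloud(snap('top','top3.png'))
W=np.load('w.npy')
for n,X in(('w',W),('t',T)):
    b=X[(X[...,2]>.064)&(X[...,2]<.078)&(X[...,0]>.575)&(X[...,0]<.595)&(X[...,1]>-.11)&(X[...,1]<0)]
    print(n,len(b),b.mean(0).round(4) if len(b) else '')
E
```

```text
knob [0.6706 0.1019 0.1357] 1863 ((0.6713204383850098, 0.1012665182352066), (0.04427069053053856, 0.012402310967445374), 89.95903015136719)
shift mm [77.5 37.  71.1] pos [0.6318 0.0253 0.2011] t 34.55 open 0.997
tool y yaw deg -1.42 tool z [ 0.  0. -1.]
turn about tool z (tool down): 0.18
w 1348 [ 0.5887 -0.0514  0.0697]
t 123 [ 0.588  -0.0365  0.07  ]
```

View pics/w7.png

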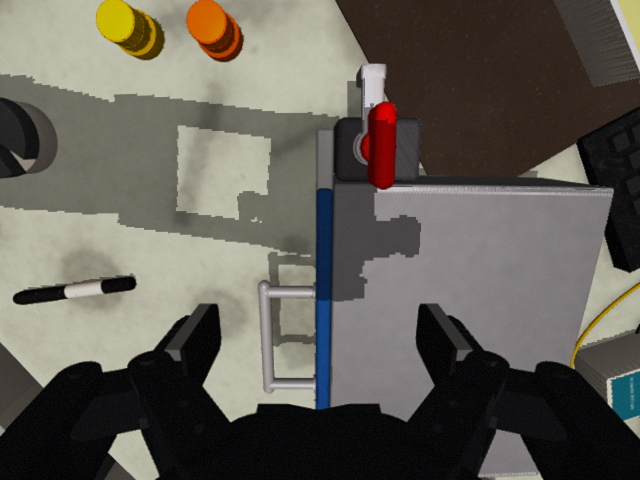

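The drawer is shut, with the bar where it was at the start. The wing at (381,145) lies along the cabinet's y. I grip it and turn it back.

>>> servo_tool(series="-1 0.025 0.012 0 0 0 0;-1 0.05 0.025 0 0 0 0;-1 0.07 0.035 0.01 0 0 0;-1 0.0765 0.0375 0.025 0 0 0;-1 0.0765 0.0375 0.045 0 0 0;-1 0.0765 0.0375 0.062 0 0 0;-1 0.0765 0.0375 0.07 0 0 0;-1 0.0765 0.0375 0.071 0 0 0;-1 0.0765 0.0375 0.071 0 0 0;-1 0.0765 0.0375 0.071 0 0 0")

```text
time_s: 35.43
eef_pos: [0.6714, 0.0979, 0.1312]
eef_rot: [0.0, 0.717, 0.697, 0.0]
wrist_force: [0.5, 0.2, 0.7]
opening: 1.001
grasp_force: 0.0
```

>>> servo_tool(series="-0.5 0 0 0 0 0 0;0 0 0 0 0 0 0;0.4 0 0 0 0 0 0;0.8 0 0 0 0 0 0;1 0 0 0 0 0 0;1 0 0 0 0 0 0;1 0 0 0 0 0 0;1 0 0 0 0 0 0")

```text
time_s: 36.1
eef_pos: [0.6704, 0.0988, 0.1306]
eef_rot: [-0.0, 0.717, 0.697, -0.0]
wrist_force: [-4.2, -0.5, 5.0]
opening: 0.133
grasp_force: 59.5
```

>>> servo_tool(series="1 0 0 0 0 0 -4;1 0 0 0 0 0 -9;1 0 0 0 0 0 -15;1 0 0 0 0 0 -21;1 0 0 0 0 0 -27;1 0 0 0 0 0 -33;1 0 0 0 0 0 -39;1 0 0 0 0 0 -45;1 0 0 0 0 0 -51;1 0 0 0 0 0 -57;1 0 0 0 0 0 -61;1 0 0 0 0 0 -61")

```text
time_s: 37.1
eef_pos: [0.671, 0.0992, 0.1306]
eef_rot: [0.0, 0.263, 0.965, 0.0]
wrist_force: [-2.7, 1.7, 4.3]
opening: 0.126
grasp_force: 59.4
```

>>> servo_tool(series="1 0 0 0 0 0 -5;1 0 0 0 0 0 -11;1 0 0 0 0 0 -17;1 0 0 0 0 0 -23;1 0 0 0 0 0 -28;1 0 0 0 0 0 -30;1 0 0 0 0 0 -30;1 0 0 0 0 0 -30")

```text
time_s: 37.77
eef_pos: [0.671, 0.0994, 0.1306]
eef_rot: [0.0, 0.007, 1.0, 0.001]
wrist_force: [-2.6, 4.5, 3.8]
opening: 0.134
grasp_force: 59.7
```

```bash
python3 - <<'E'
from h import *
shift([.67,.1,.13],88.4); o=ctrl.get_obs(); print(o['wrist_force'],o['torque'],o['grasp_force'])
E
```

```text
shift mm [1.  0.5 0.6] pos [0.671  0.0994 0.1306] t 37.77 open 0.134
tool y yaw deg 89.18 tool z [ 0.001  0.001 -1.   ]
turn about tool z (tool down): 0.78
[-2.5846524   4.51771111  3.82786847] [ 0.80738694  0.31153406 -0.73136136] 59.686113595962524
```

The latch is against its stop. I release, rise and look.

>>> servo_tool(series="0 0 0 0 0 0 0.8;-1 0 0 0 0 0 0.8;-1 0 0 0 0 0 0.8;-1 0 0 0 0 0 0.8;-1 0 0 0 0 0 0.8;-1 0 0 -0.02 0 0 0.8;-1 0 0 -0.05 0 0 0.8;-1 0.01 0 -0.08 0 0 0.8;-1 0.04 0 -0.1 0 0 0.8;-1 0.07 0 -0.12 0 0 0.8;-1 0.085 0 -0.12 0 0 0.8;-1 0.085 0 -0.12 0 0 0.8")

```text
time_s: 38.77
eef_pos: [0.5843, 0.0999, 0.2522]
eef_rot: [0.001, 0.012, 1.0, -0.0]
wrist_force: [1.6, -0.3, -0.6]
opening: 1.002
grasp_force: 0.0
```

```bash
python3 knob.py w8.png
```

```text
knob [0.6687 0.1016 0.1355] 681 ((0.6707555651664734, 0.1017911359667778), (0.011387169361114502, 0.044977638870477676), 88.4106216430664)
shift mm [-83.    4.  121.4] pos [0.5854 0.0996 0.2513] t 38.82 open 1.003
tool y yaw deg 88.6 tool z [ 0.002 -0.    -1.   ]
turn about tool z (tool down): -89.8
```

View pics/w8.png

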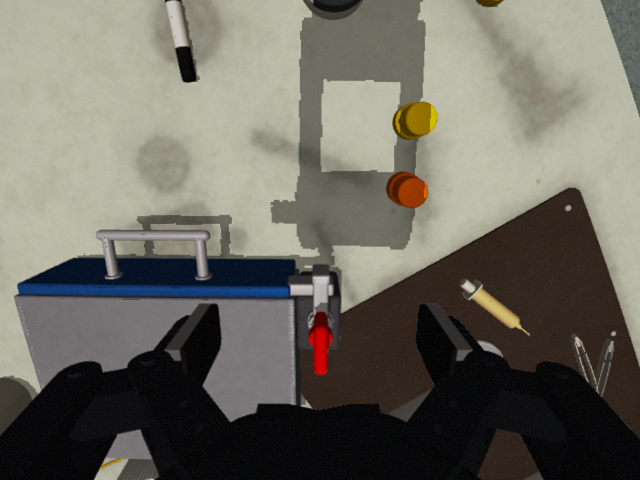

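The view shows the drawer shut, the latch toe over the ear at (320,280) and the wing aligned with the cabinet, as at the start. The pieces are all gone from the table, and the gripper is clear.

```bash
python3 -c "
from bench import ctrl
print(ctrl.hand_in())"
```

```text
the job is handed in; nothing more can be done
None
```

Job handed in at about 39 s, no verdict given: both eyepieces are in the green bay and both caps in the grey one (no loupe seen), the drawer is fully shut, and the latch is back over the ear.

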